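# Set up the watchmaker's mat and cover the watch

### The job

Lay out the watch job on the bench: put the black cushion in the middle of the green mat, the watch face up and centred on the cushion, and the clear dust cover over both, centred on them and standing on the mat. Stand the loupe on its wide end on the mat halfway between the cushion and the screwdriver stand, and the oil pot upright in the middle of the top of the white parts case. Do not disturb the covered dish and the jar.

Things in the scene. Friction and masses are not known exactly. Their poses are not given: they have to be found in the camera images.
- cushion: Movement cushion: plain black rubber disc with flat top, diameter 54 mm (a thin steel band round its middle is 55 mm), 20 mm high, about 70 g. Origin: centre of its underside, z up. Starts, like the other four loose things of the job, on the flat floor (4 mm above the table) of a grey-lined wooden tray, 240 x 330 mm with a rim 10 mm high above the table; the five stand about 110 mm apart, in any order.
- watch: Steel wristwatch head without strap, lying face (white dial) up: round case of diameter 41 mm, 12 mm thick, with a block of lugs at each end along its x axis: 48 mm over the flat lug ends, which are 24 mm wide (along y) and 8 mm high from the underside; grip it over the lug ends. Crown 6 mm thick sticks out to 25 mm from the centre at -y. Origin: centre of its underside; z up through the dial. About 70 g.
- cover: Dust cover: clear plastic round bell, open below, outer diameter 82 mm, inner diameter 76 mm, inner height 40 mm, top disc surface 44 mm above its rim; on top in the middle a green upright cylindrical knob, diameter 18 mm, from 44 to 62 mm height (its grip). Origin: centre of the lower rim's plane, z up. About 90 g.
- loupe: Eye loupe standing on its wide end: black stepped cylinder, foot diameter 38 mm to 12 mm height, above it diameter 28 mm to 34 mm height (grip there; a thin steel ring at 14 to 17 mm height is 29 mm), glass disc on top. Origin: centre of the foot's underside, z up. About 30 g.
- oilpot: Lidded oil pot: squat brass cylinder, diameter 36 mm, 20 mm high, closed for good, with a small steel stud (8 mm wide, 5 mm high) on top. Origin: centre of its underside, z up. About 50 g.
- mat: Green bench mat, fixed, 260 mm along its x, 230 mm along its y, top 2 mm above the table. Origin: centre of its underside; x points roughly away from the robot. It lies either on the left or on the right of the bench, the tray on the other side.
- stand: Screwdriver stand, fixed: black base 150 mm along its x by 60 mm along its y with a lying grey metal cylinder (diameter 38 mm) and a row of six thin upright screwdrivers, 98 mm high in all. Stands off the left or the right edge of the mat, level with its middle, about 180 mm from the mat's centre. Origin: centre of its underside.
- case: White plastic parts case, fixed: 110 mm along its x, 80 mm along its y, flat top 44 mm above the table. Stands at the other side of the mat from the stand, about 180 mm from the mat's centre. Origin: centre of its underside.
- dish: Bystander: covered parts dish with green foot of diameter 84 mm and clear low dome with a green knob, 53 mm high, loose, beyond the work. Not to be mixed up with the dust cover, which is a straight-sided clear bell on the tray. Origin: centre of its underside.
- jar: Bystander: amber glass jar with black cap, diameter 54 mm, 65 mm high, loose, beyond the work. Origin: centre of its underside.
Things that resemble listed ones, but are neither listed nor needed, are in the scene too. What is shaped like the loupe but red is not meant.

How it is judged (in metres and radians):
At the end, for the whole second after the job is handed in: Cushion on the mat within 12 mm (each mat axis) of its centre; watch face up within 8 mm of cushion centre; cover on the mat within 10 mm of cushion centre; loupe on the mat's y axis, 90 mm towards the stand, within 15 mm; oil pot on case within 12 mm of its middle; all upright (0.1 rad), at rest (x of cushion in the frame of mat between -0.012 and 0.012 m and y of cushion in the frame of mat between -0.012 and 0.012 m and z of cushion in the frame of mat between -0.001 and 0.005 m and horizontal distance between watch and cushion below 0.008 m and z of watch in the frame of cushion between 0.017 and 0.023 m and horizontal distance between cover and cushion below 0.01 m and z of cover in the frame of mat between -0.001 and 0.005 m and x of loupe in the frame of mat between -0.015 and 0.015 m and ((y of stand in the frame of mat above 0 m and y of loupe in the frame of mat between 0.075 and 0.105 m) or (y of stand in the frame of mat below 0 m and y of loupe in the frame of mat between -0.105 and -0.075 m)) and z of loupe in the frame of mat between -0.002 and 0.005 m and x of oilpot in the frame of case between -0.012 and 0.012 m and y of oilpot in the frame of case between -0.012 and 0.012 m and z of oilpot in the frame of case between 0.041 and 0.047 m and angle between each of cushion, watch, cover, loupe, oilpot's own z axis and vertical below 0.1 rad and linear speed of each of cushion, watch, cover, loupe, oilpot below 0.02 m/s and angular speed of each of cushion, watch, cover, loupe, oilpot below 0.2 rad/s); the robot touches nothing.
It fails at once if the covered dish or the jar is shifted by more than 15 mm (distance of any of dish, jar from where it was at the start of the episode above 0.015 m).
It also fails if it takes over 136 s, if anything falls off the work surface, if the arm or the gripper's body presses on something with over 40 N, if the wrist force passes 120 N, or if a joint passes its speed limit or range.

### The arm

A 6-joint arm with a two-finger parallel gripper is mounted at the origin on the work surface. World frame = base frame: x ahead of the robot, y to its left, z up, the work surface at z = 0. Lengths are in m, angles in degrees, forces in N, time in s.
With the tool pointing down it reaches from about 0.4 to 0.825 m from the base axis. Payload 7 kg.
Tool frame: the origin (TCP) lies on the centre line of the jaws, within the pads' length; the fingertips stand 19 mm ahead of it and the grasp point (between the pads) is the TCP; z points along the fingers, y is the line along which they close (so a half turn about z gives the same grasp; the last joint's range is limited). The gripper opens to 88 mm and grips with 3 to 60 N. Pads are 19 mm wide; open, the fingers measure 130 mm over their backs; the gripper's body (78 mm by 193 mm) begins 47 mm behind the grasp point.
Start: joints at [90.189, 20.546, 0.682, 0, -70.136, -16.507], TCP at [0.19, 0.648, 0.246] pointing down, gripper open.
Joint ranges: [-176.03, 176.03], [-82.01, 121.73], [-58.28, 71.71], [-173.87, 95.51], [-174.79, -0.11], [-173.66, 173.66]. Speed limits (degrees/s): [136.94, 136.94, 172.46, 180, 180, 180].

### API

Orientations are given as [roll, pitch, yaw] about the fixed x, y, z axes, in that order (R = Rz(yaw) Ry(pitch) Rx(roll)).
In Python, from plant import get_state, capture, close_job gives the robot as it stands.
- The arm moves only by the tool apply_moves, never from a script. Its argument "targets" is a list of rows, each a list of 7 numbers: the opening, from 0 (shut) to 1 (fully open), then the shift along the tool's x, y, z normalised to -1 to 1, where 1 is 1000 mm, then the turn, a rotation vector about the tool's x, y, z normalised to -1 to 1, where 1 is 90 degrees. In form: [[claw, tx, ty, tz, ax, ay, az], ...]. A call has 1 to 20 rows; each row shifts and turns the commanded pose from where the row before left it, along the tool's axes as they then stand; what a row does not reach is not made up. A row lasts 1/12 s, in which the tool goes at most 41.7 mm and 7.16 degrees, less where a joint would pass 70% of its speed; a pose out of reach is approached as far as the arm can. A call with a number of a shift or a turn outside -1 to 1 is refused whole. A call with a gripper value outside its range is refused whole. The fingers move at their own pace and stop on an object; "newtons" is the grip in N (left out, the last holds). Time passes only in rows, so rows that do not move let the fingers close. It gives the time, the measured TCP pose, the force, the opening and the grip force at its end, in the units of the state.
- get_state(): the state, without advancing time (a new reading comes with each control period).
- capture(name): name is "scene" or "side" or "wrist"; returns a dict with "frame" (400x640x3 uint8, red, green, blue), "range_z" (400x640 float32, m along the optical axis (not along the pixel's ray), 0 where there is no reading), "camera_matrix" (3x3 intrinsics, pixels), "k1" (the pictures are not rectified: a ray, as slopes to the right and down, at radius r is drawn at 1 + k1 r^2 times it, then the intrinsics apply), "T" (4x4, takes a point from camera to world coordinates). Camera axes: x right, y down, z forward; pixel columns grow to the right and rows downward; lengths in m; the calibration is good to about 2 mm. A picture is of the moment at which its call begins.
- close_job(): hands the job in; it is judged then, once.
The state is a dict: "time_s": time; "joints": joint angles; "qd": joint speeds; "joint_torque": joint torques, N m; "tcp_pos": TCP position; "eef_rot": TCP orientation; "contact_force": force on the tool from outside, world axes, zero at the start; "moment": the same for the moment, N m; "gripper_width": finger opening in m; "gripper_force": force on a finger pad.
Only numpy, scipy, OpenCV 4.12 (cv2) and the standard library are available. Lean on these libraries where they do the work, as an engineer would, in place of code of your own. Each camera call takes 0.05 s, during which the arm holds its last target. There are 200 camera calls.

## Working session

There is one attempt and no reset: what is moved stays moved. The work goes in short steps, Python scripts to look and compute and a tool call to move; the robot and the scene stay as the last step left them, time stands still between calls to the robot, and variables do not carry over. Pictures are saved under pics/ and viewed, at most 14 in all, crops included, and the job is handed in when it is done.

Besides the shell and the picture viewer there is one more tool, called after "Emit:" as a command line: name --pt "numbers of a row" for each row, then --argument value for the rest. apply_moves: Moves the arm, as the interface text tells. Scaled input: -1 to 1 covers 1000 mm each way for a shift and 90 degrees each way for a turn. Its arguments: {"type":"object","properties":{"targets":{"type":"array","items":{"type":"array","items":{"type":"number"}}},"newtons":{"type":"number"}},"required":["targets"]}

```bash
mkdir -p pics; ls
python3 - <<'E'
from plant import get_state, capture
import cv2, numpy as np
s=get_state(); print({k:np.round(v,4).tolist() for k,v in s.items()})
for n in ("scene","side"):
    c=capture(n); np.savez(f"{n}0.npz",**c); print(n,c["camera_matrix"].tolist(),c["k1"],np.round(c["T"],3).tolist())
    cv2.imwrite(f"pics/{n}0.png",cv2.cvtColor(c["frame"],cv2.COLOR_RGB2BGR))
E
```

```text
pics
{'time_s': 0.0, 'joints': [90.1888, 20.5913, 0.6338, -0.02, -70.1368, -16.5057], 'qd': [-0.0735, 0.0872, -0.0627, 0.0839, 0.0164, -0.0068], 'joint_torque': [-0.0024, -58.2723, 29.3076, 6.9976, 0.0071, -0.0002], 'tcp_pos': [0.1895, 0.6474, 0.2446], 'eef_rot': [179.9043, -0.0087, -16.3237], 'contact_force': [0.3024, 0.1115, 0.4646], 'moment': [0.0461, 0.0283, 0.0106], 'gripper_force': 0.0, 'gripper_width': 0.0877}
scene [[365.7239883358088, 0.0, 322.6234844611417], [0.0, 365.7239883358088, 197.5113378610053], [0.0, 0.0, 1.0]] -0.024984226005885405 [[0.258, 0.611, -0.748, 1.377], [0.966, -0.178, 0.188, -0.194], [-0.019, -0.771, -0.636, 0.696], [0.0, 0.0, 0.0, 1.0]]
side [[383.8206433589586, 0.0, 317.19958243133925], [0.0, 383.8206433589586, 194.6628339555403], [0.0, 0.0, 1.0]] -0.053241746344261216 [[-0.753, -0.39, 0.53, 0.081], [-0.658, 0.458, -0.597, 0.604], [-0.01, -0.798, -0.602, 0.677], [0.0, 0.0, 0.0, 1.0]]
```

View pics/scene0.png

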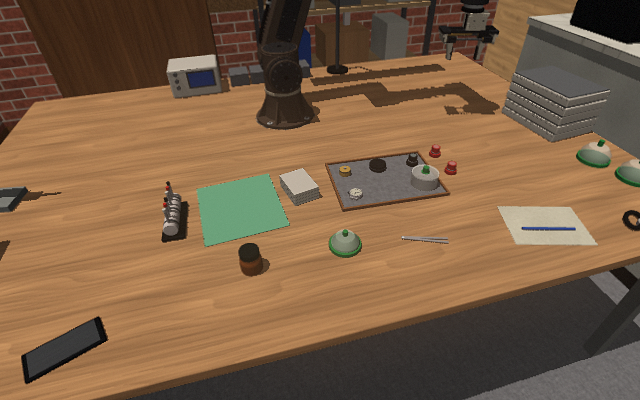

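View pics/side0.png

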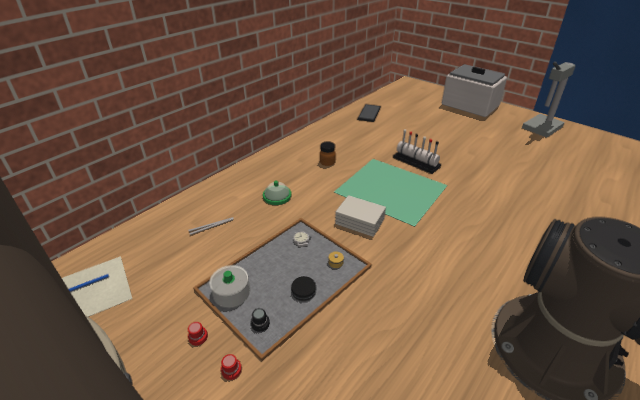

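The scene view shows the mat at (240,208), the stand on its left at (173,215) and the case at (299,186). On the tray are the oil pot (345,171), cushion (377,165), loupe (412,160), watch (355,193) and cover (425,177). The dish (345,242) and jar (250,258) stand nearer the camera. The side view agrees: cushion (303,288), loupe (260,319), cover (229,286), watch (301,239), pot (336,260).

```bash
cat > h.py <<'E'
import numpy as np, cv2
def undist(c,uv):
    K=c["camera_matrix"]; d=np.array([float(c["k1"]),0,0,0])
    return cv2.undistortPoints(np.float64(uv).reshape(-1,1,2),K,d)[:,0]
def plane(c,uv,z):
    T=c["T"]; p=undist(c,uv); r=np.c_[p,np.ones(len(p))]@T[:3,:3].T
    return T[:3,3]+r*((z-T[2,3])/r[:,2])[:,None]
def cloud(c):
    h,w=c["range_z"].shape; u,v=np.meshgrid(np.arange(w),np.arange(h))
    p=undist(c,np.c_[u.ravel(),v.ravel()].astype(float)); z=c["range_z"].ravel()
    P=np.c_[p*z[:,None],z]@c["T"][:3,:3].T+c["T"][:3,3]
    P[z==0]=np.nan
    return P.reshape(h,w,3)
def hsv(c): return cv2.cvtColor(c["frame"],cv2.COLOR_RGB2HSV)
def big(m):
    n,l,s,ce=cv2.connectedComponentsWithStats(m.astype(np.uint8)); 
    return l==1+np.argmax(s[1:,4])
def rect(xy):
    (cx,cy),(w,h),a=cv2.minAreaRect(np.float32(xy)*1000); return round(cx,1),round(cy,1),round(w,1),round(h,1),round(a,1)
E
python3 - <<'E'
from h import *
seeds={"scene":dict(oil=(345,171),cush=(377,165),loupe=(412,159),watch=(355,193),cover=(425,169),dish=(345,234),jar=(250,248),standc=(173,212)),
"side":dict(oil=(336,258),cush=(303,284),loupe=(260,314),watch=(301,238),cover=(228,277),dish=(277,185),jar=(327,146),standc=(417,152))}
for n in ("scene","side"):
    c=dict(np.load(n+"0.npz")); H=hsv(c); C=cloud(c)
    g=big((H[...,0]>60)&(H[...,0]<95)&(H[...,1]>80)&(H[...,2]>60))
    g=cv2.morphologyEx(g.astype(np.uint8),cv2.MORPH_OPEN,np.ones((5,5)))
    v,u=np.nonzero(g); P=plane(c,np.c_[u,v],.002); print(n,"mat",rect(P[:,:2]))
    cs=big((np.abs(C[...,2]-.044)<.006)&(H[...,1]<60)&(H[...,2]>130)); v,u=np.nonzero(cs); P=plane(c,np.c_[u,v],.044); print("case",rect(P[:,:2]),cs.sum())
    # stand: points above base near
    for k,(a,b) in seeds[n].items():
        print(k,np.round(np.nanmedian(C[b-1:b+2,a-1:a+2].reshape(-1,3),axis=0),3))
    # tray: points 6..70mm high in tray region
    tr=(C[...,2]>.0)
E
```

```text
scene mat (530.9, -241.4, 257.3, 206.8, 4.4)
case (513.3, -52.0, 108.5, 78.8, 12.9) 582
oil [0.481 0.105 0.025]
cush [0.477 0.214 0.024]
loupe [0.487 0.332 0.031]
watch [0.587 0.103 0.017]
cover [0.587 0.321 0.063]
dish [0.769 0.013 0.048]
jar [ 0.768 -0.219  0.066]
standc [ 0.567 -0.405  0.052]
side mat (527.7, -230.5, 254.6, 223.6, 4.5)
case (511.5, -51.4, 109.4, 80.5, 12.8) 815
oil [0.462 0.113 0.025]
cush [0.468 0.218 0.024]
loupe [0.472 0.338 0.039]
watch [0.575 0.111 0.017]
cover [0.576 0.33  0.062]
dish [0.755 0.016 0.044]
jar [ 0.765 -0.214  0.066]
standc [ 0.542 -0.4    0.046]
```

Emit:
apply_moves --pt "0.8 0 0 0 0 0 -0.06" --pt "0.8 0 0 0 0 0 -0.06" --pt "0.8 0 0 0 0 0 -0.06" --pt "0.8 0.022 0.0285 -0.007 0 0 0" --pt "0.8 0.022 0.0285 -0.007 0 0 0" --pt "0.8 0.022 0.0285 -0.007 0 0 0" --pt "0.8 0.022 0.0285 -0.007 0 0 0" --pt "0.8 0.022 0.0285 -0.007 0 0 0" --pt "0.8 0.022 0.0285 -0.007 0 0 0" --pt "0.8 0.022 0.0285 -0.007 0 0 0" --pt "0.8 0.022 0.0285 -0.007 0 0 0" --pt "0.8 0.022 0.0285 -0.007 0 0 0" --pt "0.8 0.022 0.0285 -0.007 0 0 0" --pt "0.8 0.022 0.0285 -0.007 0 0 0" --pt "0.8 0.022 0.0285 -0.007 0 0 0" --pt "0.8 0.022 0.0285 -0.007 0 0 0" --pt "0.8 0.022 0.0285 -0.007 0 0 0" --pt "0.8 0.022 0.0285 -0.007 0 0 0" --pt "0.8 0 0 0 0 0 0" --pt "0.8 0 0 0 0 0 0"

```text
time_s: 1.77
tcp_pos: [0.5196, 0.2179, 0.3504]
eef_rot: [180.0, 0.0, -0.3]
contact_force: [-0.6, -0.2, 0.2]
gripper_width: 0.07
gripper_force: 0.0
```

Run:
```python
from plant import get_state, capture
import cv2, numpy as np
s=get_state(); print(s["time_s"],s["tcp_pos"],s["eef_rot"],s["contact_force"])
c=capture("wrist"); np.savez("w1.npz",**c); print(c["camera_matrix"].tolist(),c["k1"],np.round(c["T"],3).tolist())
cv2.imwrite("pics/w1.png",cv2.cvtColor(c["frame"],cv2.COLOR_RGB2BGR))
```

```text
1.7667 [0.51963648 0.21794676 0.35037468] [ 1.79994662e+02  1.85042702e-02 -3.20806007e-01] [-0.60993231 -0.21852976  0.24944591]
[[292.48905239770437, 0.0, 317.6955869932481], [0.0, 292.48905239770437, 196.7371328889121], [0.0, 0.0, 1.0]] -0.054483694300869114 [[-0.005, -0.95, -0.311, 0.604], [-1.0, 0.005, 0.001, 0.217], [0.0, 0.311, -0.95, 0.489], [0.0, 0.0, 0.0, 1.0]]
```

View pics/w1.png

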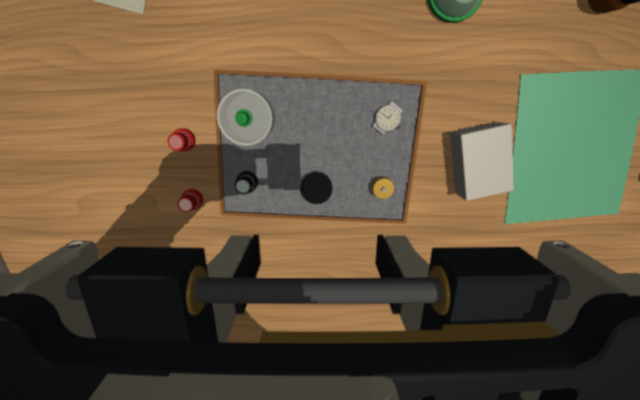

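The wrist view shows the cover knob (243,118), watch (388,117) with its lugs lying diagonally, cushion (316,187), loupe (244,184), oil pot (383,188) and case (485,160).

Run:
```python
from h import *
c=dict(np.load("w1.npz")); H=hsv(c)
def roi(m,u,v,r):
    o=np.zeros(m.shape,bool); o[v-r:v+r,u-r:u+r]=m[v-r:v+r,u-r:u+r]; return big(o)
def rep(n,m,z):
    v,u=np.nonzero(m); P=plane(c,np.c_[u,v],z)[:,:2]; (x,y),r=cv2.minEnclosingCircle(np.float32(P*1000))
    print(n,m.sum(),"circ",round(x,1),round(y,1),round(r,1),"mean",(P.mean(0)*1000).round(1),"rect",rect(P)); return P
S,V,h=H[...,1].astype(int),H[...,2].astype(int),H[...,0].astype(int)
rep("knob",roi((h>45)&(h<90)&(S>100),243,118,15),.066)
rep("cush",roi(V<45,316,187,28),.02)
rep("oil",roi((h>15)&(h<32)&(S>90),383,188,16),.024)
P=rep("watch",roi((V>140),388,117,22),.014)
for t in (110,125,155): rep("w%d"%t,roi((V>t),388,117,22),.012)
rep("loupe",roi(V<50,244,184,18),.02)
rep("case",roi((S<60)&(V>140),485,160,42),.044)
print(H[184,232:258,2],H[176:194,244,2])
o=c["frame"][75:215,205:430]; cv2.imwrite("pics/w1c.png",cv2.resize(o[...,::-1],None,fx=3.5,fy=3.5,interpolation=cv2.INTER_CUBIC))
```

```text
knob 216 circ 583.1 321.6 11.5 mean [583.1 321.7] rect (583.1, 321.7, 21.7, 20.6, 89.2)
cush 774 circ 466.3 221.0 27.0 mean [466.6 221.3] rect (466.8, 221.5, 51.9, 52.2, 89.7)
oil 380 circ 467.0 111.3 20.2 mean [467.4 110.8] rect (466.8, 111.0, 37.4, 36.3, 89.8)
watch 548 circ 579.0 107.0 24.5 mean [579.5 105.9] rect (578.9, 106.4, 37.1, 46.2, 54.1)
w110 835 circ 579.2 105.4 36.1 mean [577.3 102.8] rect (580.2, 100.2, 57.7, 66.5, 90.0)
w125 599 circ 579.4 106.3 25.6 mean [579.1 105.4] rect (579.0, 105.7, 37.9, 48.8, 46.3)
w155 463 circ 581.7 105.4 21.7 mean [580.4 104.6] rect (580.7, 104.2, 35.6, 39.9, 47.2)
loupe 298 circ 477.1 339.6 22.8 mean [481.6 335.2] rect (478.1, 337.5, 41.2, 37.9, 89.7)
case 3258 circ 511.7 -51.4 66.0 mean [513.9 -50.4] rect (511.8, -51.2, 109.7, 79.2, 12.8)
[ 55  52  43  39  69  96 106 108 108 108 108 109 108 109 108 102  81  48
  18   9  15  30  28  17  14  32] [ 23  11  11  30  65  94 105 108 108 109 108 108 109 108 108 103  78  56]
```

View pics/w1c.png

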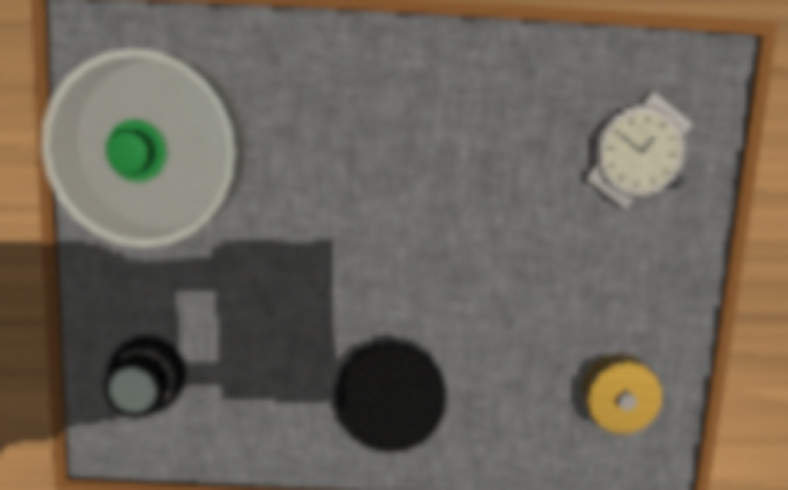

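The crop confirms these positions and shows the lugs lying at about -41° yaw. I'll take the cushion first.

Emit:
apply_moves --pt "0.8 -0.006 0 0.035 0 0 0" --pt "0.8 -0.006 0 0.035 0 0 0" --pt "0.8 -0.006 0 0.035 0 0 0" --pt "0.8 -0.006 0 0.035 0 0 0" --pt "0.8 -0.006 -0.003 0.035 0 0 0" --pt "0.8 -0.006 0 0.035 0 0 0" --pt "0.8 -0.006 0 0.035 0 0 0" --pt "0.8 -0.006 0 0.035 0 0 0" --pt "0.8 -0.005 0 0.025 0 0 0" --pt "0.8 0 0 0.01 0 0 0" --pt "0.8 0 0 0.009 0 0 0" --pt "0.8 0 0 0 0 0 0" --pt "0 0 0 0 0 0 0" --pt "0 0 0 0 0 0 0" --pt "0 0 0 0 0 0 0" --pt "0 0 0 0 0 0 0" --pt "0 0 0 0 0 0 0" --pt "0 0 0 0 0 0 0" --newtons 25

```text
time_s: 3.32
tcp_pos: [0.4666, 0.2233, 0.0279]
eef_rot: [-179.9, -0.1, -0.1]
contact_force: [-0.8, 0.2, 6.9]
gripper_width: 0.0538
gripper_force: 25.0
```

Emit:
apply_moves --pt "0 0 0 -0.02 0 0 0" --pt "0 0 0 -0.03 0 0 0" --pt "0 0 0 -0.035 0 0 0" --pt "0 0 0.01 -0.035 0 0 0" --pt "0 0.005 0.02 -0.035 0 0 0" --pt "0 0.005 0.02 -0.035 0 0 0" --pt "0 0.005 0.02 -0.035 0 0 0" --pt "0 0.005 0.02 -0.035 0 0 0" --pt "0 0.005 0.02 -0.035 0 0 0" --pt "0 0 0.035 -0.01 0 0 0" --pt "0 0 0.035 0 0 0 0" --pt "0 0 0.035 0 0 0 0" --pt "0 0 0.035 0 0 0 0" --pt "0 0 0.035 0 0 0 0" --pt "0 0 0.035 0 0 0 0" --pt "0 0 0.035 0 0 0 0" --pt "0 0 0.035 0 0 0 0" --pt "0 0 0.035 0 0 0 0" --pt "0 0 0 0 0 0 0" --pt "0 0 0 0 0 0 0"

```text
time_s: 4.98
tcp_pos: [0.4892, -0.2041, 0.3314]
eef_rot: [-180.0, 0.0, -0.3]
contact_force: [-0.3, -0.4, -0.0]
gripper_width: 0.0533
gripper_force: 25.0
```

Run:
```python
from plant import get_state, capture
import cv2, numpy as np
s=get_state(); print(s["time_s"],s["tcp_pos"],s["eef_rot"],s["contact_force"],s["gripper_width"])
c=capture("wrist"); np.savez("w2.npz",**c)
cv2.imwrite("pics/w2.png",cv2.cvtColor(c["frame"],cv2.COLOR_RGB2BGR))
```

```text
4.9833 [ 0.4891942  -0.20411693  0.33137554] [-1.79985827e+02  2.71670606e-02 -3.39227074e-01] [-0.33213212 -0.41318611 -0.01988709] 0.05332032290159112
```

View pics/w2.png

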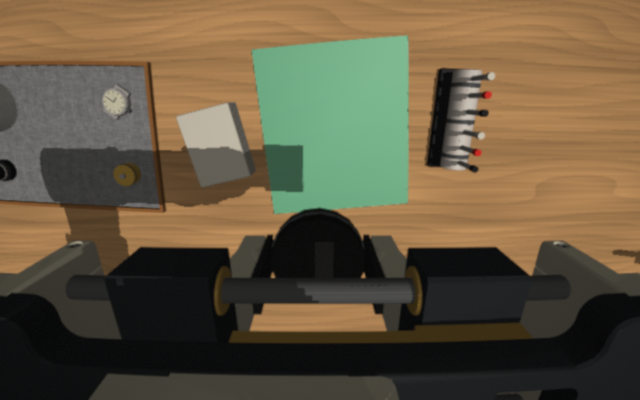

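The mat is fully visible, with corners near (253,49), (407,36), (408,204) and (275,213). The stand is at (460,120), the case at (215,143), and the cushion is in the grip at (318,245).

```bash
cat > go.py <<'E'
# moves needed (tool axes) to a world x y z yaw
import sys; from plant import get_state; import numpy as np
def go(x,y,z,yaw=None):
    s=get_state(); p=np.array(s["tcp_pos"]); a=np.radians(s["eef_rot"][2]); D=np.array([x,y,z])-p
    t=[np.cos(a)*D[0]+np.sin(a)*D[1],np.sin(a)*D[0]-np.cos(a)*D[1],-D[2]]
    print("t",s["time_s"],"pos",p.round(4),"rot",np.round(s["eef_rot"],1),"shift",np.round(t,4),"norm",np.linalg.norm(t).round(3), "az" ,None if yaw is None else round((s["eef_rot"][2]-yaw)/90,3))
if __name__=="__main__": go(*map(float,sys.argv[1:]))
E
python3 - <<'E'
from h import *
c=dict(np.load("w2.npz")); H=hsv(c); h,S,V=[H[...,i].astype(int) for i in range(3)]
g=big((h>60)&(h<95)&(S>70)&(V>30)); g[216:]=0
g=cv2.morphologyEx(g.astype(np.uint8),cv2.MORPH_OPEN,np.ones((5,5)))
v,u=np.nonzero(g); P=plane(c,np.c_[u,v],.002); r=rect(P[:,:2]); print("mat",r,cv2.boxPoints(((r[0],r[1]),(r[2],r[3]),r[4])).round().tolist())
hull=cv2.convexHull(np.int32(np.c_[u,v])); q=cv2.approxPolyDP(hull,12,True)[:,0]; Q=plane(c,q,.002); print(q.tolist(),(Q[:,:2]*1000).round(1).tolist(),(Q.mean(0)*1000).round(1))
m=(S<60)&(V>130); m[:,:170]=0; m[:,258:]=0; m[200:]=0; m[:90]=0; m=big(m); v,u=np.nonzero(m);P=plane(c,np.c_[u,v],.044); print("case",rect(P[:,:2]))
E
```

```text
mat (528.0, -232.0, 258.0, 227.1, 4.7) [[390.0, -129.0], [409.0, -356.0], [666.0, -335.0], [647.0, -108.0]]
[[406, 201], [275, 212], [253, 50], [406, 37]] [[411.5, -354.1], [392.8, -130.6], [647.1, -110.4], [663.9, -333.9]] [ 528.8 -232.2    2. ]
case (530.5, -47.9, 70.3, 79.4, 12.9)
```

Emit:
apply_moves --pt "0 0.006 0.004 0.033 0 0 0" --pt "0 0.006 0.004 0.033 0 0 0" --pt "0 0.006 0.004 0.033 0 0 0" --pt "0 0.006 0.004 0.033 0 0 0" --pt "0 0.006 0.004 0.033 0 0 0" --pt "0 0.006 0.004 0.033 0 0 0" --pt "0 0.003 0.004 0.033 0 0 0" --pt "0 0 0 0.03 0 0 0" --pt "0 0 0 0.025 0 0 0" --pt "0 0 0 0.011 0 0 0" --pt "0 0 0 0.004 0 0 0" --pt "0 0 0 0.003 0 0 0" --pt "0 0 0 0 0 0 0"

```text
time_s: 6.12
tcp_pos: [0.5298, -0.2301, 0.0285]
eef_rot: [180.0, -0.1, -0.1]
contact_force: [-0.3, -0.1, -0.6]
gripper_width: 0.0534
gripper_force: 25.0
```

Emit:
apply_moves --pt "0 0 0 0.002 0 0 0" --pt "0 0 0 0 0 0 0" --pt "0.8 0 0 0 0 0 0" --pt "0.8 0 0 0 0 0 0" --pt "0.8 0 0 0 0 0 0" --pt "0.8 0 0 0 0 0 0" --pt "0.8 0 0 -0.015 0 0 0" --pt "0.8 0 0 -0.03 0 0 0" --pt "0.8 -0.012 0 -0.035 0 0 0" --pt "0.8 -0.012 0 -0.035 0 0 0" --pt "0.8 -0.012 0 -0.035 0 0 0" --pt "0.8 -0.012 0 -0.035 0 0 0" --pt "0.8 -0.012 0 -0.03 0 0 0" --pt "0.8 -0.012 0 -0.02 0 0 0" --pt "0.8 0 0 0 0 0 0" --pt "0.8 0 0 0 0 0 0"

```text
time_s: 7.45
tcp_pos: [0.457, -0.2304, 0.2623]
eef_rot: [180.0, -0.2, -0.1]
contact_force: [0.5, 0.3, -0.8]
gripper_width: 0.0699
gripper_force: 0.0
```

```bash
cat > shot.py <<'E'
import sys,cv2,numpy as np; from plant import get_state,capture
def shot(n,cam="wrist"):
    c=capture(cam); np.savez(n+".npz",**c); cv2.imwrite(f"pics/{n}.png",c["frame"][...,::-1]); s=get_state(); print(s["time_s"],s["tcp_pos"].round(4),s["eef_rot"].round(2)); return c
if __name__=="__main__": shot(*sys.argv[1:])
E
python3 - <<'E'
from shot import shot; from h import *
c=shot("w3"); H=hsv(c); h,S,V=[H[...,i].astype(int) for i in range(3)]
m=V<50; m[215:]=0; m[:, :230]=0; m[:,420:]=0; m=big(m); v,u=np.nonzero(m)
print(m.sum(),u.min(),u.max(),v.min(),v.max())
P=plane(c,np.c_[u,v],.022); print(cv2.minEnclosingCircle(np.float32(P[:,:2]*1000)),rect(P[:,:2]))
E
```

```text
7.5 [ 0.4567 -0.2302  0.2608] [-1.7999e+02 -7.0000e-02 -1.3000e-01]
1363 297 337 93 133
((527.7792358398438, -229.99058532714844), 25.824357986450195) (527.8, -230.0, 50.3, 48.6, 89.9)
```

View pics/w3.png

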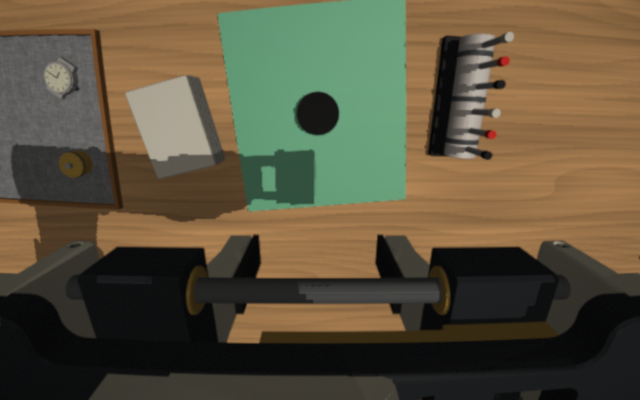

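The cushion stands on the mat at (318,113), in the middle of the mat. Next is the watch.

Emit:
apply_moves --pt "0.8 0.005 -0.034 0.005 0 0 0" --pt "0.8 0.005 -0.034 0.005 0 0 0" --pt "0.8 0.005 -0.034 0.005 0 0 0" --pt "0.8 0.005 -0.034 0.005 0 0 0" --pt "0.8 0.005 -0.034 0.005 0 0 0" --pt "0.8 0.005 -0.034 0.005 0 0 0" --pt "0.8 0.005 -0.034 0.005 0 0 0" --pt "0.8 0.005 -0.034 0.005 0 0 0" --pt "0.8 0.005 -0.034 0.005 0 0 0" --pt "0.8 0.005 -0.034 0.005 0 0 0" --pt "0.8 0 0 0 0 0 0" --pt "0.8 0 0 0 0 0 0"

```text
time_s: 8.5
tcp_pos: [0.5071, 0.1111, 0.2083]
eef_rot: [179.9, 0.2, 0.0]
contact_force: [0.2, -1.1, -0.2]
gripper_width: 0.0702
gripper_force: 0.0
```

Run:
```python
from shot import shot; from h import *
c=shot("w4"); H=hsv(c); h,S,V=[H[...,i].astype(int) for i in range(3)]
T=c["T"]; 
for Z in (.579,): 
    pc=np.linalg.inv(T)@[.579,.1065,.014,1]; uv=cv2.projectPoints(pc[None,:3],np.zeros(3),np.zeros(3),c["camera_matrix"],np.array([float(c["k1"]),0,0,0]))[0][0,0]; print(uv)
u0,v0=uv.astype(int)
o=c["frame"][v0-50:v0+50,u0-65:u0+65]; print("crop origin",u0-65,v0-50); cv2.imwrite("pics/w4c.png",cv2.resize(o[...,::-1],None,fx=6,fy=6,interpolation=cv2.INTER_CUBIC))
```

```text
8.55 [0.507  0.1101 0.2088] [ 1.799e+02  1.700e-01 -3.000e-02]
[321.32116701 112.47585753]
crop origin 256 62
```

View pics/w4c.png

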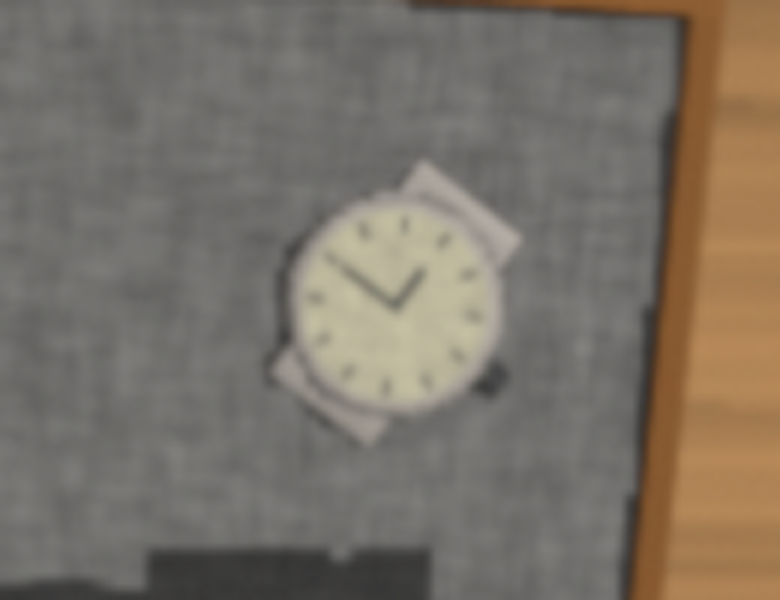

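The watch dial is centred at crop (398,303). Its lug-end corners are at (424,160), (522,240), (272,368) and (372,446).

Run:
```python
from h import *; from go import go
c=dict(np.load("w4.npz"))
q=(np.array([[424,160],[522,240],[272,368],[372,446],[398,303]])-2.5)/6+[256,62]
P=plane(c,q[:4],.012)[:,:2]; print(P.round(4),P.mean(0)); a=P[:2].mean(0)-P[2:].mean(0); print(np.degrees(np.arctan2(a[1],a[0])),np.linalg.norm(a))
for i in (0,2):
    e=P[i+1]-P[i]; print(np.degrees(np.arctan2(e[1],e[0]))+90)
print(plane(c,q[4:],.016))
g=P.mean(0); go(g[0],g[1],.024,52.5)
```

```text
[[0.6044 0.1013]
 [0.5905 0.0833]
 [0.5676 0.1292]
 [0.5533 0.1106]] [0.57894932 0.10606926]
-36.739759319594775 0.04619677270849921
-37.511428484964114
-37.67735412704633
[[0.57949257 0.10588061 0.016     ]]
t 8.55 pos [0.507  0.1101 0.2088] rot [179.9   0.2  -0. ] shift [0.0719 0.004  0.1848] norm 0.198 az -0.584
```

Emit:
apply_moves --pt "0.66 0.036 0.002 0 0 0 0" --pt "0.66 0.036 0.002 0 0 0 0" --pt "0.66 0 0 0.018 0 0 -0.073" --pt "0.66 0 0 0.018 0 0 -0.073" --pt "0.66 0 0 0.018 0 0 -0.073" --pt "0.66 0 0 0.018 0 0 -0.073" --pt "0.66 0 0 0.018 0 0 -0.073" --pt "0.66 0 0 0.018 0 0 -0.073" --pt "0.66 0 0 0.015 0 0 -0.073" --pt "0.66 0 0 0.015 0 0 -0.073" --pt "0.66 0 0 0.015 0 0 0" --pt "0.66 0 0 0 0 0 0" --pt "0.66 0 0 0 0 0 0"

```text
time_s: 9.63
tcp_pos: [0.5789, 0.1041, 0.0567]
eef_rot: [-179.9, 0.1, 52.3]
contact_force: [0.5, -0.3, -0.2]
gripper_width: 0.058
gripper_force: 0.0
```

```bash
python3 go.py .579 .106 .0245 52.5
```

```text
t 9.6333 pos [0.5789 0.1041 0.0567] rot [-1.799e+02  1.000e-01  5.230e+01] shift [ 0.0016 -0.0011  0.0322] norm 0.032 az -0.002
```

Emit:
apply_moves --pt "0.66 0.001 -0.001 0.015 0 0 0" --pt "0.66 0 0 0.01 0 0 0" --pt "0.66 0 0 0.006 0 0 0" --pt "0.66 0 0 0 0 0 0" --pt "0 0 0 0 0 0 0" --pt "0 0 0 0 0 0 0" --pt "0 0 0 0 0 0 0" --pt "0 0 0 0 0 0 0" --pt "0 0 0 0 0 0 0" --newtons 20

```text
time_s: 10.38
tcp_pos: [0.5797, 0.1071, 0.0272]
eef_rot: [180.0, -0.0, 52.5]
contact_force: [-0.3, -0.2, 2.6]
gripper_width: 0.0473
gripper_force: 20.0
```

Emit:
apply_moves --pt "0 0 0 -0.01 0 0 0" --pt "0 0 0 -0.02 0 0 0" --pt "0 0 0 -0.03 0 0 0" --pt "0 0 0 -0.035 0 0 0" --pt "0 0 0 -0.03 0 0 0" --pt "0 -0.03 0.016 -0.01 0 0 0" --pt "0 -0.03 0.016 0 0 0 0" --pt "0 -0.03 0.016 0 0 0 0" --pt "0 -0.03 0.016 0 0 0 0" --pt "0 -0.03 0.016 0 0 0 0" --pt "0 -0.03 0.016 0 0 0 0" --pt "0 -0.03 0.016 0 0 0 0" --pt "0 -0.03 0.016 0 0 0 0" --pt "0 -0.03 0.016 0 0 0 0" --pt "0 -0.03 0.016 0 0 0 0" --pt "0 0 0 0 0 0 0" --pt "0 0 0 0 0 0 0"

```text
time_s: 11.8
tcp_pos: [0.5225, -0.2302, 0.162]
eef_rot: [-180.0, -0.0, 52.2]
contact_force: [0.6, -0.2, -0.3]
gripper_width: 0.0475
gripper_force: 20.0
```

```bash
python3 go.py .5278 -.2300 .0455; python3 -c "
from plant import get_state;s=get_state();print(s['joints'],s['gripper_width'])"
```

```text
t 11.8 pos [ 0.5225 -0.2302  0.162 ] rot [-180.    -0.    52.2] shift [0.0034 0.0041 0.1165] norm 0.117 az None
[-4.14705100e+00  1.47883282e+01 -1.92344228e+01 -3.95278743e-03
 -5.59762152e+01  1.46398753e+02] 0.04754361189371535
```

Emit:
apply_moves --pt "0 0.003 0.004 0.025 0 0 0" --pt "0 0 0 0.035 0 0 0" --pt "0 0 0 0.03 0 0 0" --pt "0 0 0 0.015 0 0 0" --pt "0 0 0 0.006 0 0 0" --pt "0 0 0 0.002 0 0 0" --pt "0 0 0 0 0 0 0" --pt "0 0 0 0 0 0 0"

```text
time_s: 12.47
tcp_pos: [0.5295, -0.2283, 0.05]
eef_rot: [179.9, -0.1, 52.5]
contact_force: [-0.3, 0.4, -0.5]
gripper_width: 0.0476
gripper_force: 20.0
```

```bash
python3 go.py .5278 -.2300 .0455
```

```text
t 12.4667 pos [ 0.5295 -0.2283  0.05  ] rot [ 1.799e+02 -1.000e-01  5.250e+01] shift [-0.0024 -0.0003  0.0045] norm 0.005 az None
```

Emit:
apply_moves --pt "0 -0.001 0 0.002 0 0 0" --pt "0 0 0 0.001 0 0 0" --pt "0 0 0 0.001 0 0 0" --pt "0 0 0 0 0 0 0" --pt "0 0 0 0 0 0 0"

```text
time_s: 12.88
tcp_pos: [0.5281, -0.2294, 0.0451]
eef_rot: [180.0, -0.0, 52.4]
contact_force: [-0.5, 1.2, 4.1]
gripper_width: 0.0475
gripper_force: 20.0
```

Emit:
apply_moves --pt "0.66 0 0 0 0 0 0" --pt "0.66 0 0 0 0 0 0" --pt "0.66 0 0 0 0 0 0" --pt "0.66 0 0 0 0 0 0" --pt "0.66 0 0 -0.01 0 0 0" --pt "0.66 0 0 -0.025 0 0 0" --pt "0.66 0 0 -0.03 0 0 0" --pt "0.66 -0.014 0 -0.03 0 0 0" --pt "0.66 -0.014 0 -0.03 0 0 0" --pt "0.66 -0.014 0 -0.03 0 0 0" --pt "0.66 -0.014 0 -0.02 0 0 0" --pt "0.66 -0.014 0 0 0 0 0" --pt "0.66 0 0 0 0 0 0" --pt "0.66 0 0 0 0 0 0"

```text
time_s: 14.05
tcp_pos: [0.4844, -0.2851, 0.2199]
eef_rot: [180.0, -0.0, 52.4]
contact_force: [0.3, 0.3, -0.3]
gripper_width: 0.0579
gripper_force: 0.0
```

Run:
```python
from shot import shot; from h import *
c=shot("w5"); T=c["T"]; H=hsv(c);h,S,V=[H[...,i].astype(int) for i in range(3)]
m=(h>18)&(h<40)&(S>30)&(V>130); g=np.zeros_like(m); g[60:210,230:410]=1
m=big(m&g); v,u=np.nonzero(m); P=plane(c,np.c_[u,v],.034); print("dial",m.sum(),P.mean(0),rect(P[:,:2]))
m=big((V<60)&g); v,u=np.nonzero(m); P=plane(c,np.c_[u,v],.022); print("cush",m.sum(),cv2.minEnclosingCircle(np.float32(P[:,:2]*1000)),rect(P[:,:2]))
cv2.imwrite("pics/w5c.png",cv2.resize(c["frame"][50:190,230:410,::-1],None,fx=4,fy=4,interpolation=cv2.INTER_CUBIC))
```

```text
14.1 [ 0.4846 -0.2847  0.2193] [-179.97   -0.     52.39]
dial 71 [ 0.53835326 -0.3355624   0.034     ] (535.7, -335.7, 84.4, 1.3, 4.5)
cush 602 ((527.6737060546875, -230.34420776367188), 26.940914154052734) (529.1, -231.2, 53.2, 48.5, 53.7)
```

View pics/w5c.png

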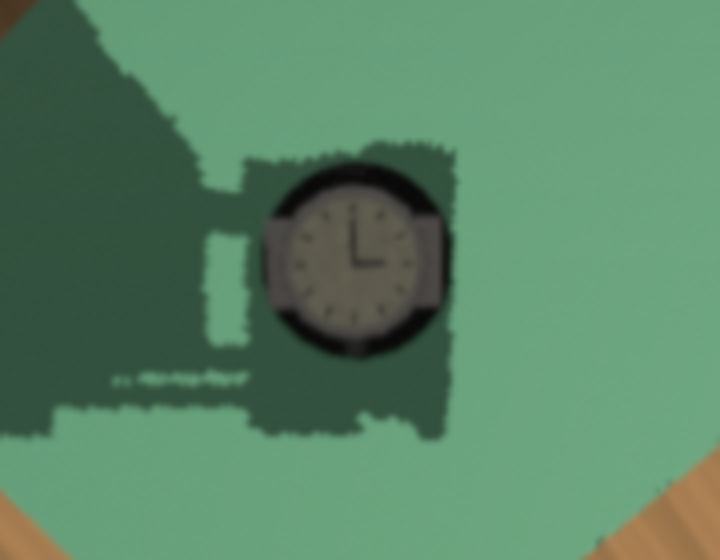

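The watch is face up and centred on the cushion: dial at crop (355,262), cushion at (357,258). Next is the cover.

Emit:
apply_moves --pt "0.6 0 0 -0.005 0 0 0.073" --pt "0.6 0 0 -0.005 0 0 0.073" --pt "0.6 0 0 -0.005 0 0 0.073" --pt "0.6 0 0 -0.005 0 0 0.073" --pt "0.6 0 0 -0.005 0 0 0.073" --pt "0.6 0 0 -0.005 0 0 0.073" --pt "0.6 0 0 -0.005 0 0 0.073" --pt "0.6 0 0 -0.005 0 0 0.072"

```text
time_s: 14.77
tcp_pos: [0.4851, -0.2841, 0.2586]
eef_rot: [-180.0, 0.1, -0.3]
contact_force: [-0.2, 0.2, 0.4]
gripper_width: 0.0524
gripper_force: 0.0
```

Emit:
apply_moves --pt "0.6 0.001 -0.02 0 0 0 0" --pt "0.6 0.001 -0.036 0 0 0 0" --pt "0.6 0.001 -0.036 0 0 0 0" --pt "0.6 0.001 -0.036 0 0 0 0" --pt "0.6 0.001 -0.036 0 0 0 0" --pt "0.6 0.001 -0.036 0 0 0 0" --pt "0.6 0.001 -0.036 0 0 0 0" --pt "0.6 0.001 -0.036 0 0 0 0" --pt "0.6 0.001 -0.036 0 0 0 0" --pt "0.6 0.001 -0.036 0 0 0 0" --pt "0.6 0.001 -0.036 0 0 0 0" --pt "0.6 0.001 -0.036 0 0 0 0" --pt "0.6 0.001 -0.036 0 0 0 0" --pt "0.6 0.001 -0.036 0 0 0 0" --pt "0.6 0.001 -0.036 0 0 0 0" --pt "0.6 0.001 -0.036 0 0 0 0" --pt "0.6 0.001 -0.036 0 0 0 0" --pt "0.6 0 -0.014 0 0 0 0" --pt "0.6 0 0 0 0 0 0" --pt "0.6 0 0 0 0 0 0"

```text
time_s: 16.43
tcp_pos: [0.5016, 0.3259, 0.2581]
eef_rot: [179.9, 0.1, 0.1]
contact_force: [-0.1, 0.4, 0.4]
gripper_width: 0.0528
gripper_force: 0.0
```

Run:
```python
from shot import shot; from h import *
c=shot("w6"); H=hsv(c);h,S,V=[H[...,i].astype(int) for i in range(3)]
T=c["T"]
m=(h>45)&(h<90)&(S>100); g=np.zeros_like(m); g[40:215,220:420]=1
m=big(m&g); v,u=np.nonzero(m); P=plane(c,np.c_[u,v],.066); print("knob",m.sum(),u.mean(),v.mean(),P.mean(0),rect(P[:,:2]))
cv2.imwrite("pics/w6c.png",cv2.resize(c["frame"][50:220,200:440,::-1],None,fx=3,fy=3,interpolation=cv2.INTER_CUBIC))
```

```text
16.4833 [0.5017 0.325  0.2585] [1.799e+02 8.000e-02 2.000e-02]
knob 371 317.3342318059299 104.10242587601078 [0.58266883 0.32576867 0.066     ] (582.6, 325.6, 22.9, 22.0, 15.2)
```

View pics/w6c.png

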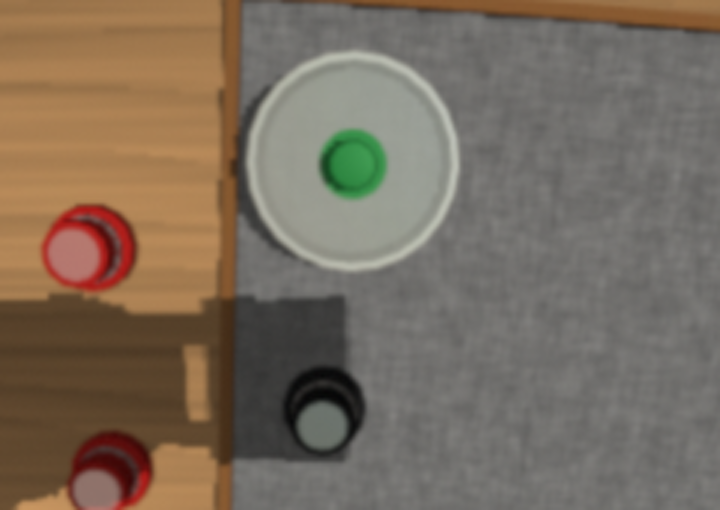

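The cover's knob is at crop (353,164) in a round bell centred at (353,160). The loupe glass is at crop (322,425).

Emit:
apply_moves --pt "0.6 0.02 0 0.03 0 0 0" --pt "0.6 0.02 -0.001 0.03 0 0 0" --pt "0.6 0.02 0 0.03 0 0 0" --pt "0.6 0.02 0 0.03 0 0 0" --pt "0.6 0 0 0.03 0 0 0" --pt "0.6 0 0 0.02 0 0 0" --pt "0.6 0 0 0.012 0 0 0" --pt "0.6 0 0 0.006 0 0 0" --pt "0.6 0 0 0 0 0 0" --pt "0 0 0 0 0 0 0" --pt "0 0 0 0 0 0 0" --pt "0 0 0 0 0 0 0" --pt "0 0 0 0 0 0 0" --pt "0 0 0 0 0 0 0" --pt "0 0 0 0 0 0 0" --newtons 25

```text
time_s: 17.73
tcp_pos: [0.5824, 0.3264, 0.0721]
eef_rot: [-180.0, -0.0, -0.0]
contact_force: [-0.5, -0.9, -0.3]
gripper_width: 0.0179
gripper_force: 0.0
```

```bash
python3 go.py .5278 -.2303 .2
python3 - <<'E'
from h import *
c=dict(np.load("w6.npz")); print(plane(c,[[307.3,191.7]],.038))
E
```

```text
t 17.7333 pos [0.5824 0.3264 0.0721] rot [-180.   -0.   -0.] shift [-0.0544  0.5567 -0.1279] norm 0.574 az None
[[0.47465611 0.33847949 0.038     ]]
```

Emit:
apply_moves --pt "0 0 0 0 0 0 0" --pt "0 0 0 0 0 0 0" --pt "0 0 0 0 0 0 0" --pt "0 0 0 0 0 0 0"

```text
time_s: 18.07
tcp_pos: [0.5825, 0.3264, 0.0721]
eef_rot: [-180.0, -0.0, -0.0]
contact_force: [-2.5, 0.7, 6.4]
gripper_width: 0.0172
gripper_force: 25.0
```

Emit:
apply_moves --pt "0 0 0 -0.01 0 0 0" --pt "0 0 0 -0.02 0 0 0" --pt "0 0 0 -0.03 0 0 0" --pt "0 0 0 -0.03 0 0 0" --pt "0 0 0 -0.03 0 0 0" --pt "0 -0.004 0.02 -0.01 0 0 0" --pt "0 -0.004 0.034 0 0 0 0" --pt "0 -0.004 0.034 0 0 0 0" --pt "0 -0.004 0.034 0 0 0 0" --pt "0 -0.004 0.034 0 0 0 0" --pt "0 -0.004 0.034 0 0 0 0" --pt "0 -0.004 0.034 0 0 0 0" --pt "0 -0.004 0.034 0 0 0 0" --pt "0 -0.004 0.034 0 0 0 0" --pt "0 -0.004 0.034 0 0 0 0" --pt "0 -0.004 0.034 0 0 0 0" --pt "0 -0.004 0.034 0 0 0 0" --pt "0 -0.003 0.034 0 0 0 0" --pt "0 -0.003 0.034 0 0 0 0" --pt "0 0 0.034 0 0 0 0"

```text
time_s: 19.73
tcp_pos: [0.5271, -0.1714, 0.202]
eef_rot: [-180.0, 0.0, -0.0]
contact_force: [0.6, 0.0, -2.0]
gripper_width: 0.0168
gripper_force: 25.0
```

Emit:
apply_moves --pt "0 0 0.034 0 0 0 0" --pt "0 0 0.02 0 0 0 0" --pt "0 0 0 0 0 0 0" --pt "0 0 0 0 0 0 0"

```text
time_s: 20.07
tcp_pos: [0.5275, -0.225, 0.2013]
eef_rot: [-180.0, 0.0, -0.2]
contact_force: [-0.4, 0.2, -0.9]
gripper_width: 0.0171
gripper_force: 25.0
```

```bash
python3 go.py .5278 -.2303 .07; python3 shot.py w7
```

```text
t 20.0667 pos [ 0.5275 -0.225   0.2013] rot [-180.     0.    -0.2] shift [0.0003 0.0053 0.1313] norm 0.131 az None
20.1167 [ 0.5277 -0.2242  0.2014] [-1.7998e+02  3.0000e-02 -1.1000e-01]
```

View pics/w7.png

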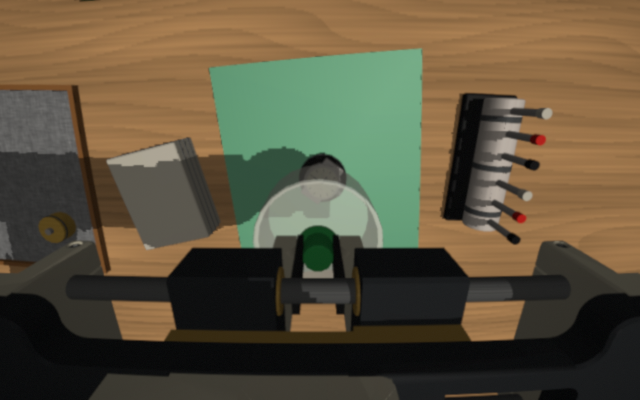

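The cover hangs level in the grip at (318,225), and the cushion and watch are visible behind it at (322,175).

Emit:
apply_moves --pt "0 0 0.003 0.01 0 0 0" --pt "0 0 0.0025 0.02 0 0 0" --pt "0 0 0 0.025 0 0 0" --pt "0 0 0 0.025 0 0 0" --pt "0 0 0 0.025 0 0 0" --pt "0 0 0 0.012 0 0 0" --pt "0 0 0 0.006 0 0 0" --pt "0 0 0 0.003 0 0 0" --pt "0 0 0 0 0 0 0" --pt "0 0 0 0 0 0 0"

```text
time_s: 20.95
tcp_pos: [0.5288, -0.2291, 0.0763]
eef_rot: [180.0, -0.1, 0.0]
contact_force: [-0.5, -0.1, -0.6]
gripper_width: 0.0169
gripper_force: 25.0
```

```bash
python3 go.py .5278 -.2303 .07
```

```text
t 20.95 pos [ 0.5288 -0.2291  0.0763] rot [ 1.8e+02 -1.0e-01  0.0e+00] shift [-0.001   0.0012  0.0063] norm 0.007 az None
```

Emit:
apply_moves --pt "0 -0.001 0.001 0.002 0 0 0" --pt "0 0 0 0.002 0 0 0" --pt "0 0 0 0.001 0 0 0" --pt "0 0 0 0.001 0 0 0" --pt "0 0 0 0 0 0 0" --pt "0 0 0 0 0 0 0"

```text
time_s: 21.45
tcp_pos: [0.5272, -0.2305, 0.07]
eef_rot: [180.0, -0.0, -0.0]
contact_force: [-1.4, 0.4, 3.4]
gripper_width: 0.0172
gripper_force: 25.0
```

Emit:
apply_moves --pt "0.3 0 0 0 0 0 0" --pt "0.6 0 0 0 0 0 0" --pt "0.6 0 0 0 0 0 0" --pt "0.6 0 0 0 0 0 0" --pt "0.6 0 0 0 0 0 0" --pt "0.6 0 0 -0.015 0 0 0" --pt "0.6 0 0 -0.03 0 0 0" --pt "0.6 -0.014 0 -0.035 0 0 0" --pt "0.6 -0.014 0 -0.035 0 0 0" --pt "0.6 -0.014 0 -0.035 0 0 0" --pt "0.6 -0.014 0 -0.03 0 0 0" --pt "0.6 -0.014 0 -0.01 0 0 0" --pt "0.6 0 0 0 0 0 0" --pt "0.6 0 0 0 0 0 0"

```text
time_s: 22.62
tcp_pos: [0.457, -0.2303, 0.2604]
eef_rot: [-180.0, -0.1, -0.0]
contact_force: [0.2, -0.1, -0.2]
gripper_width: 0.0528
gripper_force: 0.0
```

Run:
```python
from shot import shot; from h import *; from go import go
c=shot("w8"); H=hsv(c);h,S,V=[H[...,i].astype(int) for i in range(3)]
# mat (exclude fingers) and knob
g=(h>60)&(h<95)&(S>60)&(V>30); g[225:]=0; g=big(g); v,u=np.nonzero(g); print("mat",rect(plane(c,np.c_[u,v],.002)[:,:2]),v.max())
k=(h>45)&(h<90)&(S>150); k[225:]=0; k=big(k); v,u=np.nonzero(k); P=plane(c,np.c_[u,v],.064); print("knob",k.sum(),u.mean(),v.mean(),P.mean(0))
cv2.imwrite("pics/w8c.png",cv2.resize(c["frame"][20:220,200:440,::-1],None,fx=3,fy=3,interpolation=cv2.INTER_CUBIC))
go(.474,.3385,.041,0)
```

```text
22.6667 [ 0.457  -0.2302  0.2593] [-1.7998e+02 -2.0000e-02 -4.0000e-02]
mat (528.4, -232.1, 257.9, 227.7, 4.5) 210
knob 289 317.84083044982697 114.46712802768167 [ 0.52780533 -0.23074727  0.064     ]
t 22.6667 pos [ 0.457  -0.2302  0.2593] rot [-180.   -0.   -0.] shift [ 0.0166 -0.5687  0.2183] norm 0.609 az -0.0
```

View pics/w8c.png

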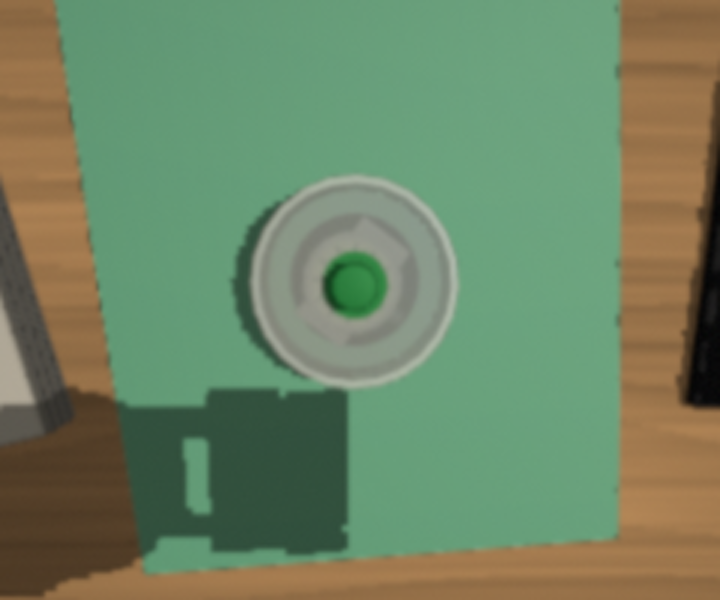

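The cover stands centred over the cushion and watch, with its knob at crop (355,284). Next is the loupe.

Emit:
apply_moves --pt "0.6 0 -0.02 0 0 0 0" --pt "0.6 0 -0.036 0 0 0 0" --pt "0.6 0 -0.036 0 0 0 0" --pt "0.6 0 -0.036 0 0 0 0" --pt "0.6 0 -0.036 0 0 0 0" --pt "0.6 0 -0.036 0 0 0 0" --pt "0.6 0 -0.036 0 0 0 0" --pt "0.6 0 -0.036 0 0 0 0" --pt "0.6 0 -0.036 0 0 0 0" --pt "0.6 0 -0.036 0 0 0 0" --pt "0.6 0 -0.036 0 0 0 0" --pt "0.6 -0.01 -0.036 0 0 0 0" --pt "0.6 -0.01 -0.036 0 0 0 0" --pt "0.6 -0.01 -0.036 0 0 0 0" --pt "0.6 -0.01 -0.036 0 0 0 0" --pt "0.6 -0.01 -0.036 0 0 0 0" --pt "0.6 0 -0.008 0 0 0 0" --pt "0.6 0 0 0 0 0 0" --pt "0.6 0 0 0 0 0 0"

```text
time_s: 24.25
tcp_pos: [0.407, 0.338, 0.2577]
eef_rot: [179.8, 0.1, 0.0]
contact_force: [-0.4, -0.5, 0.5]
gripper_width: 0.0522
gripper_force: 0.0
```

Run:
```python
from shot import shot; from h import *; from go import go
c=shot("w9"); 
cv2.imwrite("pics/w9c.png",cv2.resize(c["frame"][30:230,200:440,::-1],None,fx=3,fy=3,interpolation=cv2.INTER_CUBIC))
```

```text
24.3 [0.4072 0.3373 0.2581] [ 1.7986e+02  9.0000e-02 -1.0000e-02]
```

View pics/w9c.png

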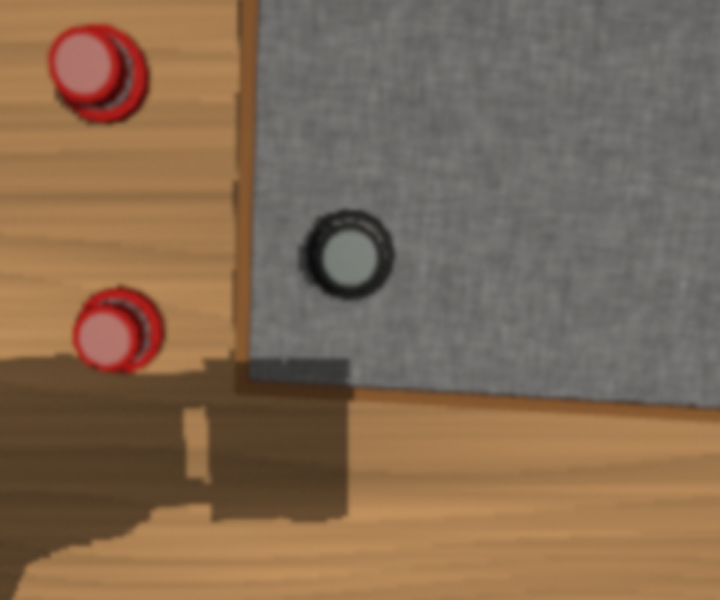

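The loupe glass is at crop (350,257), and the red look-alikes are well clear at (100,70) and (115,330).

Run:
```python
from h import *; from go import go
c=dict(np.load("w9.npz")); p=plane(c,[[316.4,115.4]],.038)[0]; print(p); go(p[0],p[1],.041)
```

```text
[0.47490445 0.3386489  0.038     ]
t 24.3 pos [0.4072 0.3373 0.2581] rot [ 1.799e+02  1.000e-01 -0.000e+00] shift [ 0.0677 -0.0014  0.2171] norm 0.227 az None
```

Emit:
apply_moves --pt "0.6 0.017 -0.001 0.02 0 0 0" --pt "0.6 0.017 0 0.03 0 0 0" --pt "0.6 0.017 0 0.035 0 0 0" --pt "0.6 0.017 0 0.035 0 0 0" --pt "0.6 0 0 0.035 0 0 0" --pt "0.6 0 0 0.03 0 0 0" --pt "0.6 0 0 0.02 0 0 0" --pt "0.6 0 0 0.01 0 0 0" --pt "0.6 0 0 0 0 0 0" --pt "0.6 0 0 0 0 0 0" --pt "0 0 0 0 0 0 0" --pt "0 0 0 0 0 0 0" --pt "0 0 0 0 0 0 0" --pt "0 0 0 0 0 0 0" --pt "0 0 0 0 0 0 0" --pt "0 0 0 0 0 0 0" --pt "0 0 0 0 0 0 0" --newtons 15

```text
time_s: 25.72
tcp_pos: [0.4756, 0.3391, 0.0455]
eef_rot: [-180.0, -0.1, -0.0]
contact_force: [-1.7, -0.6, 6.7]
gripper_width: 0.0273
gripper_force: 15.0
```

Emit:
apply_moves --pt "0 0 0 -0.01 0 0 0" --pt "0 0 0 -0.02 0 0 0" --pt "0 0 0 -0.025 0 0 0" --pt "0 0 0 -0.01 0 0 0.073" --pt "0 0 0 -0.01 0 0 0.073" --pt "0 0 0 -0.01 0 0 0.073" --pt "0 0 0 -0.01 0 0 0.073" --pt "0 0 0 -0.01 0 0 0.073" --pt "0 0 0 -0.01 0 0 0.073" --pt "0 0 0 -0.01 0 0 0.073" --pt "0 0 0 -0.01 0 0 0.073" --pt "0 0 0 -0.01 0 0 0.073" --pt "0 0 0 -0.01 0 0 0.073" --pt "0 0 0 -0.01 0 0 0.073" --pt "0 0 0 -0.01 0 0 0.073" --pt "0 0 0 -0.01 0 0 0.073" --pt "0 0 0 0 0 0 0"

```text
time_s: 27.13
tcp_pos: [0.4759, 0.3392, 0.2322]
eef_rot: [-179.9, 0.1, -85.7]
contact_force: [1.8, -0.2, 0.2]
gripper_width: 0.0273
gripper_force: 15.0
```

```bash
python3 go.py .5354 -.3217 .2 -85.4;python3 -c "
from plant import get_state;s=get_state();print(s['joints'].round(1),s['gripper_width'])"
```

```text
t 27.1333 pos [0.4759 0.3392 0.2322] rot [-1.799e+02  1.000e-01 -8.570e+01] shift [ 0.6635 -0.0099  0.0322] norm 0.664 az -0.004
[ 54.7  12.5 -12.4   0.  -64.9 -50.4] 0.027259333523641713
```

Emit:
apply_moves --pt "0 0.02 0 0 0 0 0" --pt "0 0.036 -0.001 0 0 0 0" --pt "0 0.036 -0.001 0 0 0 0" --pt "0 0.036 -0.001 0 0 0 0" --pt "0 0.036 -0.001 0 0 0 0" --pt "0 0.036 -0.001 0 0 0 0" --pt "0 0.036 -0.001 0 0 0 0" --pt "0 0.036 -0.001 0 0 0 0" --pt "0 0.036 -0.001 0 0 0 0" --pt "0 0.036 -0.001 0 0 0 0" --pt "0 0.036 -0.001 0 0 0 0" --pt "0 0.036 0 0 0 0 0" --pt "0 0.036 0 0 0 0 0" --pt "0 0.036 0 0 0 0 0" --pt "0 0.036 0 0 0 0 0" --pt "0 0.036 0 0 0 0 0" --pt "0 0.036 0 0 0 0 0" --pt "0 0.036 0 0 0 0 0" --pt "0 0.03 0 0 0 0 0" --pt "0 0 0 0 0 0 0"

```text
time_s: 28.8
tcp_pos: [0.537, -0.325, 0.2282]
eef_rot: [179.9, -0.0, -85.4]
contact_force: [0.8, 0.8, -1.1]
gripper_width: 0.0269
gripper_force: 15.0
```

```bash
python3 go.py .5354 -.3217 .0435 -85.4
```

```text
t 28.8 pos [ 0.537  -0.325   0.2282] rot [179.9  -0.  -85.4] shift [-0.0034  0.0013  0.1847] norm 0.185 az 0.0
```

Emit:
apply_moves --pt "0 -0.003 0.001 0.015 0 0 0" --pt "0 0 0 0.03 0 0 0" --pt "0 0 0 0.03 0 0 0" --pt "0 0 0 0.03 0 0 0" --pt "0 0 0 0.03 0 0 0" --pt "0 0 0 0.025 0 0 0" --pt "0 0 0 0.012 0 0 0" --pt "0 0 0 0.006 0 0 0" --pt "0 0 0 0 0 0 0" --pt "0 0 0 0 0 0 0"

```text
time_s: 29.63
tcp_pos: [0.5373, -0.3178, 0.0526]
eef_rot: [-179.9, -0.0, -85.4]
contact_force: [0.3, 0.5, -0.7]
gripper_width: 0.0271
gripper_force: 15.0
```

```bash
python3 go.py .5354 -.3217 .0435 -85.4
```

```text
t 29.6333 pos [ 0.5373 -0.3178  0.0526] rot [-179.9   -0.   -85.4] shift [0.0038 0.0023 0.0091] norm 0.01 az 0.0
```

Emit:
apply_moves --pt "0 0.003 0.002 0.003 0 0 0" --pt "0 0 0 0.003 0 0 0" --pt "0 0 0 0.001 0 0 0" --pt "0 0 0 0.001 0 0 0" --pt "0 0 0 0 0 0 0" --pt "0 0 0 0 0 0 0"

```text
time_s: 30.13
tcp_pos: [0.5351, -0.3207, 0.0437]
eef_rot: [-180.0, -0.0, -85.4]
contact_force: [0.1, 0.0, -0.3]
gripper_width: 0.0271
gripper_force: 15.0
```

Emit:
apply_moves --pt "0 0 0 0.001 0 0 0" --pt "0 0 0 0.0005 0 0 0" --pt "0 0 0 0 0 0 0" --pt "0 0 0 0 0 0 0"

```text
time_s: 30.47
tcp_pos: [0.5352, -0.3207, 0.0434]
eef_rot: [-180.0, -0.0, -85.4]
contact_force: [-3.8, 2.6, 10.0]
gripper_width: 0.0274
gripper_force: 15.0
```

Emit:
apply_moves --pt "0.5 0 0 0 0 0 0" --pt "0.5 0 0 0 0 0 0" --pt "0.5 0 0 0 0 0 0" --pt "0.5 0 0 -0.01 0 0 0" --pt "0.5 0 0 -0.025 0 0 0" --pt "0.5 0 0 -0.035 0 0 0" --pt "0.5 0 0 -0.035 0 0 0" --pt "0.5 0 0 -0.01 0 0 -0.073" --pt "0.5 0 0 -0.01 0 0 -0.073" --pt "0.5 0 0 -0.01 0 0 -0.073" --pt "0.5 0 0 -0.01 0 0 -0.073" --pt "0.5 0 0 -0.01 0 0 -0.073" --pt "0.5 0 0 -0.01 0 0 -0.073" --pt "0.5 0 0 -0.01 0 0 -0.073" --pt "0.5 0 0 -0.01 0 0 -0.073" --pt "0.5 0 0 -0.01 0 0 -0.073" --pt "0.5 0 0 -0.01 0 0 -0.073" --pt "0.5 0 0 0 0 0 -0.073" --pt "0.5 0 0 0 0 0 -0.073" --pt "0.5 0 0 0 0 0 -0.073"

```text
time_s: 32.13
tcp_pos: [0.5349, -0.3206, 0.248]
eef_rot: [180.0, -0.0, 0.3]
contact_force: [-0.8, -1.0, 0.1]
gripper_width: 0.0437
gripper_force: 0.0
```

```bash
python3 go.py .41 .111 .24 0
```

```text
t 32.1333 pos [ 0.5349 -0.3206  0.248 ] rot [180.   -0.    0.3] shift [-0.1227 -0.4323  0.008 ] norm 0.449 az 0.003
```

Emit:
apply_moves --pt "0.6 -0.01 -0.036 0 0 0 0" --pt "0.6 -0.01 -0.036 0 0 0 0" --pt "0.6 -0.01 -0.036 0 0 0 0" --pt "0.6 -0.01 -0.036 0 0 0 0" --pt "0.6 -0.01 -0.036 0 0 0 0" --pt "0.6 -0.01 -0.036 0 0 0 0" --pt "0.6 -0.01 -0.036 0 0 0 0" --pt "0.6 -0.01 -0.036 0 0 0 0" --pt "0.6 -0.01 -0.036 0 0 0 0" --pt "0.6 -0.01 -0.036 0 0 0 0" --pt "0.6 -0.01 -0.036 0 0 0 0" --pt "0.6 -0.01 -0.036 0 0 0 0" --pt "0.6 0 0 0 0 0 0" --pt "0.6 0 0 0 0 0 0"

```text
time_s: 33.3
tcp_pos: [0.4147, 0.1132, 0.2478]
eef_rot: [-180.0, -0.0, 0.2]
contact_force: [0.4, -0.1, -0.1]
gripper_width: 0.0525
gripper_force: 0.0
```

Run:
```python
from shot import shot; from h import *; from go import go
c=shot("w10"); H=hsv(c);h,S,V=[H[...,i].astype(int) for i in range(3)]
m=(h>18)&(h<32)&(S>100); g=np.zeros_like(m); g[60:215,270:370]=1; 
m=big(m&g); v,u=np.nonzero(m); P=plane(c,np.c_[u,v],.022); print(m.sum(),u.mean(),v.mean(),P.mean(0),rect(P[:,:2]))
go(P[:,0].mean(),P[:,1].mean(),.0265)
```

```text
33.35 [0.4149 0.1121 0.2476] [-1.7998e+02 -3.0000e-02  1.3000e-01]
656 321.4984756097561 130.15701219512195 [0.46535372 0.10865287 0.022     ] (465.4, 108.6, 35.3, 35.2, 45.2)
t 33.35 pos [0.4149 0.1121 0.2476] rot [-1.8e+02 -0.0e+00  1.0e-01] shift [0.0504 0.0036 0.2211] norm 0.227 az None
```

Emit:
apply_moves --pt "0.6 0.012 0.001 0.02 0 0 0" --pt "0.6 0.012 0.001 0.03 0 0 0" --pt "0.6 0.013 0.001 0.035 0 0 0" --pt "0.6 0.013 0 0.035 0 0 0" --pt "0.6 0 0 0.035 0 0 0" --pt "0.6 0 0 0.03 0 0 0" --pt "0.6 0 0 0.02 0 0 0" --pt "0.6 0 0 0.011 0 0 0" --pt "0.6 0 0 0 0 0 0" --pt "0.6 0 0 0 0 0 0" --pt "0 0 0 0 0 0 0" --pt "0 0 0 0 0 0 0" --pt "0 0 0 0 0 0 0" --pt "0 0 0 0 0 0 0" --pt "0 0 0 0 0 0 0" --pt "0 0 0 0 0 0 0" --newtons 20

```text
time_s: 34.68
tcp_pos: [0.4658, 0.1087, 0.0321]
eef_rot: [-180.0, -0.1, 0.0]
contact_force: [0.1, -1.6, 8.1]
gripper_width: 0.0356
gripper_force: 20.0
```

Emit:
apply_moves --pt "0 0 0 -0.01 0 0 0" --pt "0 0 0 -0.025 0 0 0" --pt "0 0 0 -0.035 0 0 0" --pt "0 0.006 0.02 -0.03 0 0 0" --pt "0 0.01 0.035 -0.01 0 0 0" --pt "0 0.01 0.035 0 0 0 0" --pt "0 0.01 0.035 0 0 0 0" --pt "0 0.01 0.035 0 0 0 0" --pt "0 0 0 0 0 0 0" --pt "0 0 0 0 0 0 0" --pt "0 0 0 0 0 0 0"

```text
time_s: 35.6
tcp_pos: [0.5108, -0.0518, 0.141]
eef_rot: [-180.0, 0.0, -0.1]
contact_force: [0.4, 0.5, 0.3]
gripper_width: 0.0354
gripper_force: 20.0
```

```bash
python3 go.py .5117 -.0513 .072
```

```text
t 35.6 pos [ 0.5108 -0.0518  0.141 ] rot [-1.8e+02  0.0e+00 -1.0e-01] shift [ 0.0009 -0.0005  0.069 ] norm 0.069 az None
```

Emit:
apply_moves --pt "0 0.001 0 0.015 0 0 0" --pt "0 0 0 0.025 0 0 0" --pt "0 0 0 0.015 0 0 0" --pt "0 0 0 0.007 0 0 0" --pt "0 0 0 0.003 0 0 0" --pt "0 0 0 0.001 0 0 0" --pt "0 0 0 0 0 0 0" --pt "0 0 0 0 0 0 0"

```text
time_s: 36.27
tcp_pos: [0.5128, -0.0512, 0.076]
eef_rot: [-180.0, -0.1, 0.0]
contact_force: [0.7, 0.3, -0.6]
gripper_width: 0.0351
gripper_force: 20.0
```

Emit:
apply_moves --pt "0 0 0 0.002 0 0 0" --pt "0 0 0 0.001 0 0 0" --pt "0 0 0 0.001 0 0 0" --pt "0 0 0 0 0 0 0" --pt "0 0 0 0 0 0 0"

```text
time_s: 36.68
tcp_pos: [0.5124, -0.0516, 0.0721]
eef_rot: [-180.0, -0.1, -0.0]
contact_force: [-3.6, 1.3, 10.3]
gripper_width: 0.0356
gripper_force: 20.0
```

Emit:
apply_moves --pt "0.6 0 0 0 0 0 0" --pt "0.6 0 0 0 0 0 0" --pt "0.6 0 0 0 0 0 0" --pt "0.6 0 0 0 0 0 0" --pt "0.6 0 0 -0.015 0 0 0" --pt "0.6 0 0 -0.03 0 0 0" --pt "0.6 0 0 -0.035 0 0 0" --pt "0.6 -0.015 0.015 -0.03 0 0 0" --pt "0.6 -0.015 0.02 -0.03 0 0 0" --pt "0.6 -0.015 0.02 -0.03 0 0 0" --pt "0.6 -0.015 0.02 -0.03 0 0 0" --pt "0.6 0 0.02 -0.03 0 0 0" --pt "0.6 0 0.015 -0.02 0 0 0" --pt "0.6 0 0 0 0 0 0" --pt "0.6 0 0 0 0 0 0" --pt "0.6 0 0 0 0 0 0"

```text
time_s: 38.02
tcp_pos: [0.4516, -0.1615, 0.3202]
eef_rot: [-180.0, 0.1, -0.1]
contact_force: [0.5, 0.5, -0.1]
gripper_width: 0.0528
gripper_force: 0.0
```

Run:
```python
from shot import shot
shot("w11"); shot("scene2","scene")
```

```text
38.0667 [ 0.4515 -0.1613  0.3198] [-1.7998e+02  1.1000e-01 -3.0000e-02]
38.1167 [ 0.4516 -0.1611  0.3198] [-1.7999e+02  1.3000e-01 -1.0000e-02]
```

View pics/w11.png

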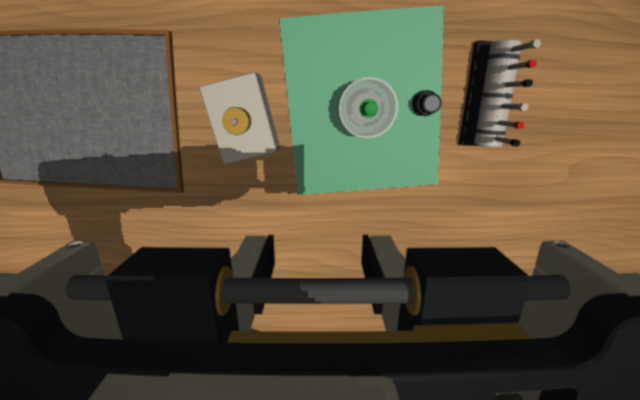

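The layout is complete: oil pot at (236,121) on the case, cover at (369,107), loupe upright at (428,103). I'll check the numbers once more.

Run:
```python
from h import *
c=dict(np.load("w11.npz")); H=hsv(c);h,S,V=[H[...,i].astype(int) for i in range(3)]
def rep(n,m,z,b):
    g=np.zeros_like(m); g[b[0]:b[1],b[2]:b[3]]=1; m=m&g; m=big(m); v,u=np.nonzero(m); P=plane(c,np.c_[u,v],z)[:,:2]; print(n,(P.mean(0)*1000).round(1),rect(P),(u.mean(),v.mean())); return P
M=rep("mat",(h>60)&(h<95)&(S>60)&(V>30),.002,(0,215,200,460))
rep("case",((S<70)&(V>110))|((h>18)&(h<32)&(S>100)&(V>120)),.044,(72,166,202,276))
rep("oil",(h>18)&(h<32)&(S>110)&(V>120),.064,(100,142,215,255))
rep("knob",(h>45)&(h<90)&(S>150),.064,(90,125,355,385))
rep("loupe dark",(V<50),.015,(85,120,410,445))
rep("glass",(S<60)&(V>70),.036,(85,120,412,440))
mc=np.array([.5282,-.232]); a=np.radians(4.6)
for n,p in dict(loupe=(.5352,-.3207),cush=(.5277,-.2303)).items():
    d=np.array(p)-mc; print(n,d@[np.cos(a),np.sin(a)],d@[-np.sin(a),np.cos(a)])
# bystander check
A=dict(np.load("scene0.npz"))["frame"];B=dict(np.load("scene2.npz"))["frame"]
for n,(u,v) in dict(dish=(345,242),jar=(250,258)).items(): print(n,np.abs(A[v-20:v+20,u-20:u+20].astype(int)-B[v-20:v+20,u-20:u+20]).mean())
```

```text
mat [ 539.7 -228.6] (528.4, -231.9, 257.7, 228.2, 4.5) (np.float64(362.33894075635675), np.float64(96.28305296218217))
case [518.6 -52.5] (513.3, -51.9, 105.9, 80.3, 12.7) (np.float64(238.3656570591109), np.float64(114.35002442598925))
oil [512.  -52.8] (511.6, -52.9, 34.1, 33.6, 42.8) (np.float64(235.1607843137255), np.float64(120.57450980392157))
knob [ 527.1 -226.6] (527.5, -227.2, 17.6, 18.6, 0.3) (np.float64(367.5906432748538), np.float64(108.35087719298245))
loupe dark [ 534.3 -311.3] (534.8, -314.0, 29.8, 32.6, 89.8) (np.float64(420.09589041095893), np.float64(102.88698630136986))
glass [ 534.4 -321. ] (534.2, -320.5, 22.2, 21.3, 5.7) (np.float64(431.93607305936075), np.float64(103.02739726027397))
loupe -0.000136192438776048 -0.0889756789893711
cush -0.0003620512678691186 0.001734623555540061
dish 1.8864583333333333
jar 1.9133333333333333
```

All five are within tolerance, and the dish and jar have not moved.

```bash
python3 -c "
from plant import close_job; print(close_job())"
```

```text
the job is handed in; nothing more can be done
None
```

I handed the job in at about 38 s: cushion, watch, cover, loupe and oil pot all measured within tolerance and upright, the dish and jar unmoved; the hand-in gave no verdict.

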